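# Read the seal under a sample case's hasp with a loupe

### The job

First swing the steel hasp on the blue sample case up off its catch and back past upright, so that the yellow seal on the catch is bared and the hasp stays off. Then take the loupe from its rest by the handle and hold it level, right way up, with its lens centred over the yellow seal and level with the red pointer on the stand behind the case, touching nothing but your fingers. Finish while still holding it there steadily, and leave the glassware and bottles on the bench as they stand.

Things in the scene. Friction and masses are not known exactly. Their poses are not given: they have to be found in the camera images.
- case: Blue sample case, fixed, 150 mm (its x) by 180 mm (its y) by 60 mm tall, lid shut (the lid is not opened). Origin: centre of its underside on the bench; z up. Its flat top, 60 mm up, carries the hasp, its low hinge block and the brass catch along the middle (its y = 0). It stands at a small yaw, its -x side towards the robot.
- hasp (a joint): Angle of the hasp, rad: 0 lying flat over the catch, 1.57 upright, 2.4 its stop, leaning back towards the case's -x side. Starts between 0 and 0.2. The hinge's friction (0.03 N m) keeps it where it is left. It can be pinched across its width from straight above (both sides free); the pads then drag on its sides, so it lags up to 0.4 rad behind a path drawn about its axis.
- hasp_axis (a point): Middle of the hasp's hinge axis, which runs along the case's y; at case (-55, 0, 72) mm. Fixed to the case, z up and x along the case's x. From here the closed hasp points along the case's +x.
- hasp_tab (a point): Point to grip on the hasp, by the lip at its free end: 48 mm from the hinge axis along the plate, 10 mm above the plate's middle. Turns with the hasp. The hasp is a steel plate 60 mm long from the axis, 22 mm wide (case y), 3 mm thick; the lip at its end is 4 mm thick, 22 mm wide and stands 18 mm above the plate.
- seal (a point): Centre of the top of the round brass catch with its yellow seal disc (15 mm across), at case (-20, 0, 70) mm. The closed hasp covers it. z up.
- loupe: Loupe: steel ring, 68 mm outside, 56 mm inside, 10 mm thick, with a lens, on a straight black handle; loose, 0.08 to 0.15 kg. Origin: lens centre at mid thickness. z: lens axis, up as it lies (level). The handle runs along its -x, 32 to 150 mm from the origin, 14 mm wide (y), 20 mm tall (z), at the same mid height. On its rest the origin is 45 mm above the bench.
- loupe_grip (a point): Point to grip on the loupe's handle, near its centre of mass: 80 mm from the lens centre along the loupe's -x, at the handle's mid height. The handle is free on both sides and beneath (39 mm of air below its mid height) here.
- rest: Fixed white loupe rest: a base plate 210 mm (x) by 70 mm (y) by 6 mm, with a grey block (40 mm tall) under the lens, centred 65 mm towards +x, and a grey saddle (35 mm tall, its low side lips to 45 mm) under the handle's end, centred 70 mm towards -x. Origin: centre of the underside. The loupe only lies on it and is lifted straight up.
- stand: Fixed height stand behind the case (centred 140 mm from the case's origin along the case's +x): grey base 80 x 80 x 14 mm and an upright aluminium rod 12 mm thick, 282 mm tall. Origin: centre of the underside.
- pointer: Black collar (24 mm across, 18 mm high) on the stand's rod with a red pointer bar 12 mm wide and 5 mm thick reaching 60 mm from the rod towards the case. Fixed. Origin: on the rod's axis at the pointer's mid height; z up.
- pointer_tip (a point): Tip of the red pointer, at its mid height. It marks the focal height at which the middle of the lens is to be held (170 to 230 mm above the bench); it ends about 100 mm from the seal. z up.
- flask_big: Bystander, to be left alone: glass conical flask, 76 mm across the foot, 125 mm tall. Origin: centre of its underside.
- flask_small: Bystander, to be left alone: glass conical flask, 60 mm across the foot, 100 mm tall. Origin: centre of its underside.
- volumetric_flask: Bystander, to be left alone: glass round-bellied flask with a thin neck, 68 mm across, 135 mm tall. Origin: centre of its underside.
- amber_bottle: Bystander, to be left alone: amber bottle with white cap, 52 mm across, 110 mm tall. Origin: centre of its underside.
- white_bottle: Bystander, to be left alone: white bottle with black cap, 34 mm across, 85 mm tall. Origin: centre of its underside.
- beaker: Bystander, to be left alone: green glass beaker, 52 mm across, 60 mm tall. Origin: centre of its underside.
Mind the look-alikes: they are no part of the job. Several things have the shape of the loupe; the one meant has the colours described above. What is shaped like the case but pink is not meant.

How it is judged:
On the way, in this order (a step that is already met when the one before it is completed fails the run):
1. the hasp is swung off the catch, past upright, while the loupe lies on its rest (value of joint hasp above 1.57 rad and distance of loupe from where it was at the start of the episode below 0.03 m), for 0.2 s.
2. the loupe is lifted off its rest in the fingers (value of joint hasp above 1.57 rad and contact force between loupe and the fingers above 2 N and height (world z) of loupe above 0.075 m and contact force between loupe and rest below 0.3 N), for 0.1 s.
At the end, for the whole second after the job is handed in: For the last second only the fingers hold the loupe, still (under 0.03 m/s), right way up within 0.14 rad of level, lens centre within 12 mm sideways of the seal and 10 mm of the pointer's height, clear of case, stand, pointer and rest; hasp past 1.57 rad (z of loupe in the frame of pointer_tip between -0.01 and 0.01 m and horizontal distance between loupe and seal below 0.012 m and angle between loupe's own z axis and vertical below 0.14 rad and linear speed of loupe below 0.03 m/s and contact force between loupe and the fingers above 2 N and contact force between loupe and case below 0.3 N and contact force between loupe and stand below 0.3 N and contact force between loupe and pointer below 0.3 N and contact force between loupe and rest below 0.3 N and value of joint hasp above 1.57 rad); the arm keeps its last pose, push and grip.
It fails at once if a bystander is shifted more than 30 mm or tipped more than 0.4 rad (distance of any of flask_big, flask_small, volumetric_flask, amber_bottle, white_bottle, beaker from where it was at the start of the episode above 0.03 m or angle between any of flask_big, flask_small, volumetric_flask, amber_bottle, white_bottle, beaker's own z axis and vertical above 0.4 rad).
It also fails if it takes over 51 s, if anything falls off the work surface, if the arm or the gripper's body presses on something with over 40 N, if the wrist force passes 120 N, or if a joint passes its speed limit or range.

### The arm

A 7-joint arm with a two-finger parallel gripper is mounted at the origin on the work surface. World frame = base frame: x ahead of the robot, y to its left, z up, the work surface at z = 0. Lengths are in m, angles in rad, forces in N, time in s.
With the tool pointing down it reaches from about 0.425 to 0.875 m from the base axis. Payload 4.7 kg.
Tool frame: the origin (TCP) lies on the centre line of the jaws, within the pads' length; the fingertips stand 11 mm ahead of it and the grasp point (between the pads) lies 8 mm behind it; z points along the fingers, y is the line along which they close (so a half turn about z gives the same grasp; the last joint's range is limited). The gripper opens to 85 mm and grips with 20 to 120 N. Pads are 22 mm wide; open, the fingers measure 114 mm over their backs; the gripper's body (76 mm by 85 mm) begins 54 mm behind the grasp point. The pads swing forward as they close: fully open they stand 13 mm farther back than shut.
Start: joints at [1.206, 0.321, -0.07, 1.45, 0.023, 1.371, -0.057], TCP at [0.24, -0.604, 0.242] pointing down, gripper open.
Joint ranges: [-2.86, 2.86], [-0.3, 2.09], [-1.38, 1.24], [0.06, 2.45], [-1.56, 4.7], [0.09, 2.05], [-2.69, 2.69]. Speed limits (rad/s): [2.57, 2.57, 3.14, 3.14, 3.14, 3.14, 3.14].

### API

Orientations are given as a 3x3 rotation matrix whose columns are the frame's x, y, z axes.
In Python, from workcell import env, optics, job gives the robot as it stands.
- The arm moves only by the shell command python3 -m pendant 'ROWS' [FORCE]. ROWS is JSON, a list of rows, each a list of 3 entries, a list of its own where there are three numbers: the opening, from -1 (shut) to 1 (fully open), then the shift along the world's x, y, z in cm, then the turn about the world's z in degrees. A call has 1 to 12 rows; each row is the pose to reach, as a shift and turn from the pose commanded when the call began; what a row does not reach only later rows make up. A row lasts 1/8 s, in which the tool goes at most 62.5 mm and 10.7 degrees, less where a joint would pass 70% of its speed; a pose out of reach is approached as far as the arm can. A call with a gripper value outside its range is refused whole. The fingers move at their own pace and stop on an object; FORCE is the grip in N (left out, the last holds). Time passes only in rows, so rows that repeat a pose let the fingers close. It gives the time, the measured TCP pose, the force, the opening and the grip force at its end, in the units of the state.
- env.read_state(): the state, without advancing time (a new reading comes with each control period).
- optics.get_image(name): name is "scene" or "top"; returns a dict with "img" (384x512x3 uint8, blue, green, red), "mtx" (3x3 intrinsics, pixels), "k1" (the pictures are not rectified: a ray, as slopes to the right and down, at radius r is drawn at 1 + k1 r^2 times it, then the intrinsics apply), "eye" and "attitude" of the camera in the world. Camera axes: x right, y up, looking along -z (the intrinsics and any distortion apply to the point x, -y, -z); pixel columns grow to the right and rows downward; lengths in m; the calibration is good to about 2 mm. A picture is of the moment at which its call begins. There is no depth.
- job.job_done(): hands the job in; it is judged then, once.
Trained networks look in a picture, given as the dict that the camera call returned (one of the last four; its "shot" number tells which), for a name from the list of things; names that differ only in an ending like _2 or _b are one class to them, and where a whole thing is asked for, a point or a joint stands for the part that bears it (a point fixed in the world has none). Each returns a list of dicts, best first, with "confidence" (0 to 1); they miss things now and then, are a little off and sometimes report something else, mostly with a low value. They report only what shows in the picture. A call takes as long as a camera call. They do not tell look-alikes from the thing itself.
- optics.outline_of(picture, query): "pixels" (384x512 bool, what is visible of it) and "uv" ([column, row] in pixels, amid what is visible of it).
- optics.landmark_of(picture, query): "uv" ([column, row] in pixels: a listed point, or the origin of a listed thing).
The state is a dict: "t": time; "joints": joint angles; "qd": joint speeds; "joint_torque": joint torques, N m; "position": TCP position; "orientation": TCP orientation; "wrist_force": force on the tool from outside, world axes, zero at the start; "ft_torque": the same for the moment, N m; "opening": finger opening in m; "finger_force": force on a finger pad.
Only numpy, scipy, OpenCV 4.12 (cv2) and the standard library are available. Lean on these libraries where they do the work, as an engineer would, in place of code of your own. Each camera call takes 0.05 s, during which the arm holds its last target. There are 200 camera calls.

## Working session

There is one attempt and no reset: what is moved stays moved. The work goes in short steps, Python scripts to look and compute and a shell command to move; the robot and the scene stay as the last step left them, time stands still between calls to the robot, and variables do not carry over. Pictures are saved under pics/ and viewed, at most 10 in all, crops included, and the job is handed in when it is done.

```bash
mkdir -p pics; cat > h.py <<'E'
import numpy as np,cv2
from workcell import env,optics,job
def ray(p,uv):
    K=np.array(p["mtx"]);d=np.array([p["k1"],0,0,0,0.])
    s=cv2.undistortPoints(np.array([[uv]],float),K,d)[0,0]
    r=np.array(p["attitude"])@np.array([s[0],-s[1],-1.]);return np.array(p["eye"]),r/np.linalg.norm(r)
def atz(p,uv,z):
    e,r=ray(p,uv);return e+r*(z-e[2])/r[2]
def tri(a,ua,b,ub):
    e,r=ray(a,ua);f,s=ray(b,ub)
    t=np.linalg.lstsq(np.c_[r,-s],f-e,rcond=None)[0]
    A=e+r*t[0];B=f+s*t[1];return (A+B)/2,np.linalg.norm(A-B)
def proj(p,X):
    c=np.array(p["attitude"]).T@(np.array(X)-p["eye"]);c=np.array([c[0],-c[1],-c[2]])
    return cv2.projectPoints(c[None],np.zeros(3),np.zeros(3),np.array(p["mtx"]),np.array([p["k1"],0,0,0,0.]))[0].ravel()
E
python3 - <<'E'
from h import *
np.set_printoptions(precision=3,suppress=True)
P={n:optics.get_image(n) for n in("scene","top")}
for n,p in P.items():
    cv2.imwrite(f"pics/{n}0.png",p["img"]);print(n,p["eye"])
    for q in["case","hasp_axis","hasp_tab","seal","loupe","loupe_grip","rest","stand","pointer","pointer_tip"]:
        print(q,[(np.round(d["uv"],1).tolist(),round(d["confidence"],2)) for d in optics.landmark_of(p,q)])
E
```

```text
scene [0.962 0.792 0.776]
case [([269.2, 273.3], 0.89), ([360.6, 262.9], 0.88)]
hasp_axis [([386.4, 247.0], 0.92), ([271.6, 248.6], 0.34)]
hasp_tab [([368.5, 246.2], 0.73), ([270.4, 248.6], 0.6), ([202.2, 173.5], 0.54), ([279.7, 226.1], 0.38)]
seal [([371.3, 246.3], 0.7), ([324.1, 353.2], 0.59), ([277.3, 250.1], 0.56)]
loupe [([194.0, 203.5], 0.74)]
loupe_grip [([269.0, 176.7], 0.82), ([278.4, 226.7], 0.67), ([213.4, 197.7], 0.62), ([381.6, 324.1], 0.23)]
rest []
stand [([218.0, 284.9], 0.74), ([269.1, 248.6], 0.2)]
pointer [([210.9, 221.7], 0.52), ([200.0, 175.8], 0.2)]
pointer_tip [([234.8, 214.2], 0.73), ([211.2, 219.8], 0.18)]
top [ 0.281 -0.015  1.532]
case [([186.5, 259.4], 0.8), ([214.3, 185.3], 0.67)]
hasp_axis [([209.3, 194.2], 0.92), ([173.2, 270.9], 0.92), ([136.4, 182.1], 0.25)]
hasp_tab [([181.0, 259.6], 0.71), ([213.8, 183.5], 0.56)]
seal [([177.6, 262.6], 0.88), ([214.0, 189.1], 0.78), ([313.3, 180.5], 0.42), ([225.0, 147.0], 0.23)]
loupe [([365.4, 253.0], 0.89), ([313.8, 161.1], 0.57)]
loupe_grip [([320.8, 181.7], 0.75), ([339.2, 256.0], 0.57)]
rest [([312.9, 182.1], 0.94)]
stand [([227.0, 151.0], 0.97), ([208.7, 190.3], 0.62)]
pointer [([218.7, 127.2], 0.63), ([312.8, 160.6], 0.2)]
pointer_tip [([214.5, 143.2], 0.55)]
```

View pics/scene0.png

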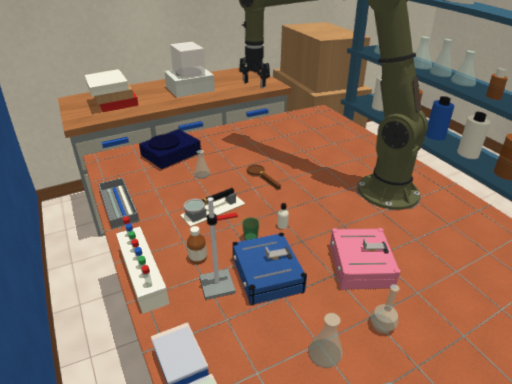

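View pics/top0.png

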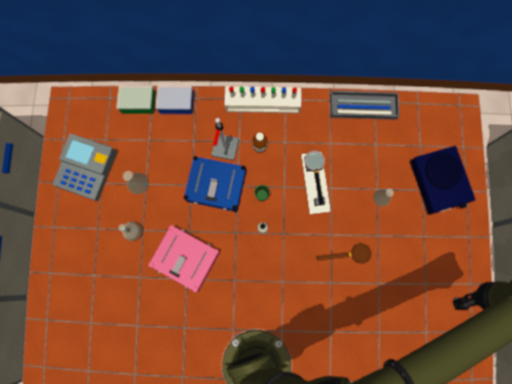

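The pictures show the blue case at top (215,183) and scene (268,268). The loupe is at top (314,161), with its handle running down to about (320,205). The stand is behind the case, with the red pointer at top (218,130). The pink case and the brown loupe are look-alikes.

```bash
python3 - <<'E'
from h import *
from scipy.optimize import least_squares
np.set_printoptions(precision=4,suppress=True)
s=optics.get_image("scene");t=optics.get_image("top")
for z,u in((.072,[209.3,194.2]),(.087,[213.8,183.5]),(.07,[214,189.1]),(.045,[313.8,161.1]),(.045,[320.8,181.7]),(0,[312.9,182.1]),(0,[227,151])): print(u,atz(t,u,z))
for n,a,b in(("axis",[269.,250],[209.3,194.2]),("tip",[234.8,214.2],[214.5,143.2]),("coll",[210.9,221.7],[218.7,127.2]),("loupe",[194,203.5],[313.8,161.1])): print(n,tri(s,a,t,b))
def masks(p,q,near):
    L=[d for d in optics.outline_of(p,q)];print(q,[(np.round(d["uv"]),round(d["confidence"],2),d["pixels"].sum()) for d in L])
    return min(L,key=lambda d:np.linalg.norm(np.array(d["uv"])-near))
m=masks(t,"case",[214,183])["pixels"]
# blue top silhouette
c=cv2.findContours(m.astype(np.uint8),0,2)[0];c=max(c,key=cv2.contourArea)[:,0].astype(float)
# fit silhouette: full box (z 0..0.06)
def poly(x):
    R=np.array([[np.cos(x[2]),-np.sin(x[2])],[np.sin(x[2]),np.cos(x[2])]])
    P=[proj(t,[*(x[:2]+R@[a,b]),z]) for a in(-.075,.075) for b in(-.09,.09) for z in(0,.06)]
    return cv2.convexHull(np.array(P,np.float32))
def f(x):
    h=poly(x);return [cv2.pointPolygonTest(h,(float(a),float(b)),True) for a,b in c]
x0=[*atz(t,[214.5,184],.03)[:2],-.2]
for y in(-.3,-.15,0,.15):
    r=least_squares(f,[*x0[:2],y],loss="soft_l1",diff_step=1e-3);print(r.x,r.cost)
for p,n in((s,"scene"),(t,"top")):
    print(n,p["mtx"][0])
for k,(p,(u,v)) in enumerate(((t,(214,165)),(t,(316,180)),(s,(235,235)),(s,(215,205)))):
    w=45;cr=cv2.resize(p["img"][v-w:v+w,u-w:u+w],(390,290*390//390 if 0 else 390),interpolation=cv2.INTER_CUBIC)
    cv2.imwrite(f"/tmp/c{k}.png",cr)
I=[cv2.resize(cv2.imread(f"/tmp/c{k}.png"),(299,299)) for k in range(4)]
cv2.imwrite("pics/crops.png",np.vstack([np.hstack(I[:2]),np.hstack(I[2:])]))
E
```

```text
[209.3, 194.2] [0.5457 0.1662 0.072 ]
[213.8, 183.5] [0.5786 0.1512 0.087 ]
[214, 189.1] [0.5634 0.1517 0.07  ]
[313.8, 161.1] [ 0.6717 -0.1775  0.045 ]
[320.8, 181.7] [ 0.6013 -0.2009  0.045 ]
[312.9, 182.1] [ 0.609  -0.1793  0.    ]
[227, 151] [0.7133 0.1201 0.    ]
axis (array([0.5624, 0.1546, 0.0735]), np.float64(0.04090955558388713))
tip (array([0.673 , 0.1389, 0.2251]), np.float64(0.0006647294006497345))
coll (array([0.7281, 0.1289, 0.2153]), np.float64(0.0021305074927363316))
loupe (array([ 0.6719, -0.1778,  0.0494]), np.float64(0.003110203370084893))
case [(array([183., 258.]), 0.67, np.int64(2526)), (array([217., 182.]), 0.63, np.int64(2568))]
[ 0.5893  0.1534 -0.1906] 16.498905220761937
[ 0.5893  0.1534 -0.1906] 16.49887575383743
[ 0.5893  0.1534 -0.1906] 16.498883030462327
[ 0.5893  0.1534 -0.1906] 16.498866652020087
scene [386.1658   0.     256.8728]
top [455.965    0.     253.4978]
```

View pics/crops.png

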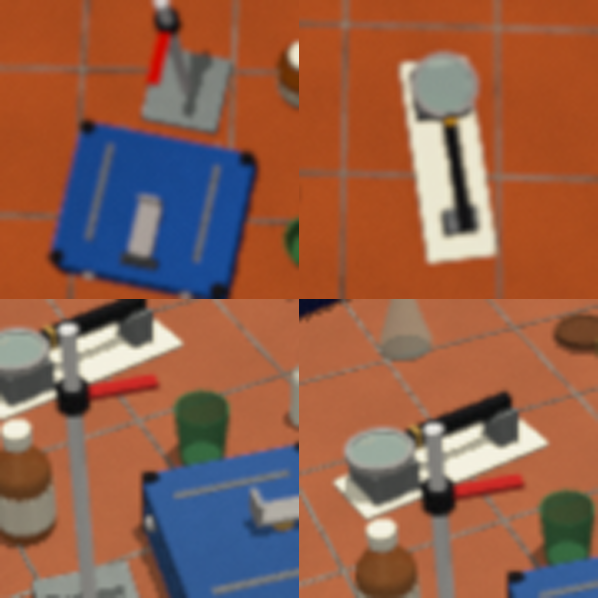

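```bash
python3 - <<'E'
from h import *
from scipy.optimize import least_squares
np.set_printoptions(precision=4,suppress=True)
st=env.read_state();print(st["position"],st["orientation"],st["opening"],st["t"])
s=optics.get_image("scene");t=optics.get_image("top")
def red(p,x0,x1,y0,y1):
    im=p["img"].astype(int);m=(im[...,2]>120)&(im[...,1]<40)&(im[...,0]<60)
    k=np.zeros_like(m);k[y0:y1,x0:x1]=1;v,u=np.where(m&k);return np.c_[u,v]
a=red(s,205,250,200,235);b=red(t,205,225,120,150)
print(len(a),len(b))
R=lambda y:np.array([[np.cos(y),-np.sin(y)],[np.sin(y),np.cos(y)]])
# centroid of visible bar: from 12..60mm from rod => 36 mm ; match in both
ca,cb=a.mean(0),b.mean(0);print(ca,cb,tri(s,ca,t,cb))
o=np.array([.5893,.1534]);R0=R(-.19)
for z in(.205,.21,.215,.22,.225): print(z,proj(s,[*(o+R0@[.104,0]),z]),proj(t,[*(o+R0@[.104,0]),z]), "tip",proj(s,[*(o+R0@[.08,0]),z]),"top rod",proj(s,[*(o+R0@[.14,0]),.282]))
print("tips",a[a[:,0].argmax()],b[b[:,1].argmax()])
# loupe handle: dark pixels in top
im=t["img"].astype(int).sum(2);v,u=np.where(im[163:203,308:332]<130);v=v+163;u=u+308
P=np.array([atz(t,[x,y],.055)[:2] for x,y in zip(u,v)]);c=P.mean(0);w,V=np.linalg.eigh(np.cov(P.T));d=V[:,1]*np.sign(V[0,1])
print("handle",len(u),c,d,np.degrees(np.arctan2(d[1],d[0])),((P-c)@d).min(),((P-c)@d).max())
L=optics.outline_of(t,"loupe");print([(np.round(x["uv"]),x["confidence"],x["pixels"].sum()) for x in L])
hs=cv2.cvtColor(t["img"],cv2.COLOR_BGR2HSV)[150:172,302:328];print(hs[8:12,8:18].tolist()[0])
for q in("hasp_tab","hasp_axis"):
  for p in(s,t): print(q,[(np.round(x["uv"],1),x["confidence"]) for x in optics.landmark_of(p,q)[:3]])
ax=[*(o+R0@[-.055,0]),.072]
for th in(0,.1,.2):
  r=.048*np.cos(th)-.01*np.sin(th);X=[*(o+R0@[-.055+r,0]),.072+.048*np.sin(th)+.01*np.cos(th)];print(th,X,proj(s,X),proj(t,X))
print(proj(s,ax),proj(t,ax),ax)
E
```

```text
[ 0.2404 -0.6039  0.2423] [[ 0.9291  0.3699 -0.    ]
 [ 0.3699 -0.9291 -0.0001]
 [-0.      0.0001 -1.    ]] 0.08506382458282408 1.25
27 46
[225.6667 217.037 ] [216.2391 136.3913] (array([0.695 , 0.1351, 0.222 ]), np.float64(0.0013067408946242746))
0.205 [226.857  221.9272] [217.0692 139.4177] tip [236.7382 220.1504] top rod [209.7218 197.6699]
0.21 [226.7749 220.265 ] [216.9079 138.9262] tip [236.6887 218.4921] top rod [209.7218 197.6699]
0.215 [226.6925 218.5919] [216.7455 138.4312] tip [236.6389 216.823 ] top rod [209.7218 197.6699]
0.22 [226.6097 216.9077] [216.582  137.9328] tip [236.5888 215.1429] top rod [209.7218 197.6699]
0.225 [226.5265 215.2125] [216.4173 137.4308] tip [236.5386 213.4519] top rod [209.7218 197.6699]
tips [235 215] [214 144]
handle 70 [ 0.5734 -0.1927] [0.9865 0.1636] 9.417138048284535 -0.043583815513217244 0.055642562743866024
[(array([316., 167.]), 0.68, np.int64(509)), (array([360., 254.]), 0.64, np.int64(560))]
[[72, 22, 153], [71, 23, 153], [71, 23, 152], [72, 22, 152], [71, 23, 153], [71, 23, 153], [73, 23, 152], [71, 23, 153], [71, 23, 153], [73, 23, 
[... 192 characters left out ...]
(array([287.7, 252.6]), 0.74), (array([385. , 245.5]), 0.63), (array([213.2, 219.5]), 0.52)]
hasp_axis [(array([209.3, 192.2]), 0.95), (array([173.7, 273.8]), 0.75)]
0 [np.float64(0.5824259703541792), np.float64(0.1547220122648355), np.float64(0.08199999999999999)] [270.1816 251.1744] [212.9462 182.6329]
0.1 [np.float64(0.5812101172936086), np.float64(0.1549558449279357), np.float64(0.086742045651828)] [270.684  249.7462] [212.702  182.6968]
0.2 [np.float64(0.579535443272839), np.float64(0.15527791796356843), np.float64(0.09133679365657535)] [271.3579 248.3176] [212.4278 182.9086]
[287.2204 250.3979] [209.892  197.3391] [np.float64(0.5352897670685501), np.float64(0.16378723922370753), 0.072]
```

```bash
python3 -m pendant '[[0.1,[5,6,0],-5],[0.1,[10,11,0],-10],[0.1,[15,16,0],-16],[0.1,[20,22,0],-22],[0.1,[24,28,0],-28],[0.1,[26,33,0],-32.6],[0.1,[27,38,0],-32.6],[0.1,[28,44,0],-32.6],[0.1,[29,50,0],-32.6],[0.1,[30,56,0],-32.6],[0.1,[31,61,0],-32.6],[0.1,[32,66,0],-32.6]]' 40
python3 -m pendant '[[0.1,[1,5,0],0],[0.1,[2,10,-2],0],[0.1,[2,10,-6],0],[0.1,[2,10,-8],0],[0.1,[2,10,-8],0]]'; python3 - <<'E'
from h import *
p=optics.get_image("scene");cv2.imwrite("pics/a.png",cv2.resize(p["img"][170:310,170:340],(680,560),interpolation=cv2.INTER_CUBIC))
print(env.read_state()["orientation"])
E
```

```text
t: 3.1
position: [0.5594, 0.0519, 0.2428]
orientation: [[0.982, -0.189, 0.001], [-0.189, -0.982, -0.001], [0.001, 0.0, -1.0]]
wrist_force: [2.0, -0.1, 0.2]
opening: 0.0466
finger_force: 0.0
t: 3.72
position: [0.5784, 0.1486, 0.1609]
orientation: [[0.982, -0.191, -0.003], [-0.191, -0.982, -0.001], [-0.003, 0.002, -1.0]]
wrist_force: [-0.6, 0.9, 0.1]
opening: 0.047
finger_force: 0.0
[[ 9.81617222e-01 -1.90859998e-01 -3.01898885e-04]
 [-1.90860132e-01 -9.81617112e-01 -5.04822902e-04]
 [-1.99998613e-04  5.53163316e-04 -9.99999827e-01]]
```

View pics/a.png

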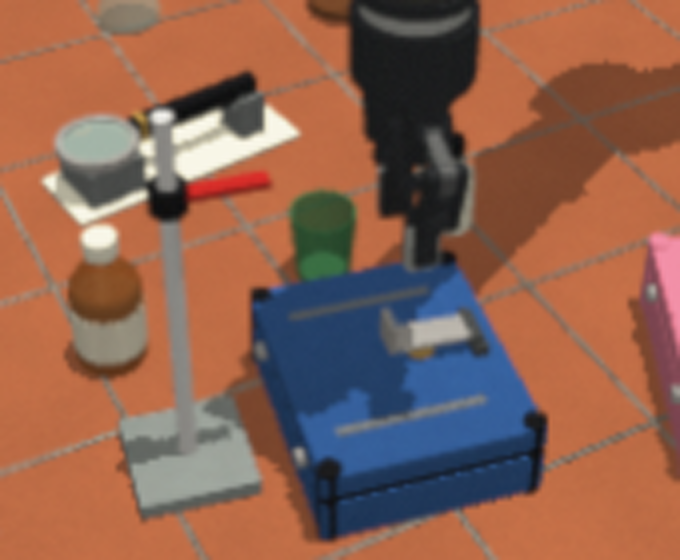

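The hasp lies nearly closed, with its lip at crop (393,330). The fingers are above it and the pads straddle it. Next I descend and pinch.

```bash
python3 -m pendant '[[0.1,[0,0,-3],0],[0.1,[0,0,-6],0],[0.1,[0,0,-7.8],0],[0.1,[0,0,-7.8],0],[-0.9,[0,0,-7.8],0],[-0.9,[0,0,-7.8],0],[-0.9,[0,0,-7.8],0],[-0.9,[0,0,-7.8],0],[-0.9,[0,0,-7.8],0]]' 40
```

```text
t: 4.9
position: [0.5811, 0.1543, 0.0869]
orientation: [[0.982, -0.187, 0.006], [-0.187, -0.982, 0.006], [0.005, -0.007, -1.0]]
wrist_force: [1.9, 6.1, -0.6]
opening: 0.02
finger_force: 41.8
```

```bash
python3 -m pendant '[[-0.9,[-0.32,0.06,0.91],0],[-0.9,[-0.82,0.16,1.74],0],[-0.9,[-1.47,0.28,2.44],0],[-0.9,[-2.25,0.44,3.01],0],[-0.9,[-3.11,0.6,3.4],0],[-0.9,[-4.05,0.78,3.61],0],[-0.9,[-4.99,0.97,3.63],0],[-0.9,[-5.93,1.15,3.46],0],[-0.9,[-6.82,1.32,3.1],0],[-0.9,[-7.61,1.47,2.57],0],[-0.9,[-8.29,1.6,1.89],0],[-0.9,[-8.29,1.6,1.89],0]]'
python3 - <<'E'
from h import *
p=optics.get_image("scene");cv2.imwrite("pics/b.png",cv2.resize(p["img"][170:310,170:340],(680,560),interpolation=cv2.INTER_CUBIC))
E
```

```text
t: 6.4
position: [0.4963, 0.17, 0.1095]
orientation: [[0.982, -0.187, 0.003], [-0.187, -0.982, 0.002], [0.003, -0.002, -1.0]]
wrist_force: [-13.8, 3.9, 28.7]
opening: 0.0166
finger_force: 63.3
```

View pics/b.png

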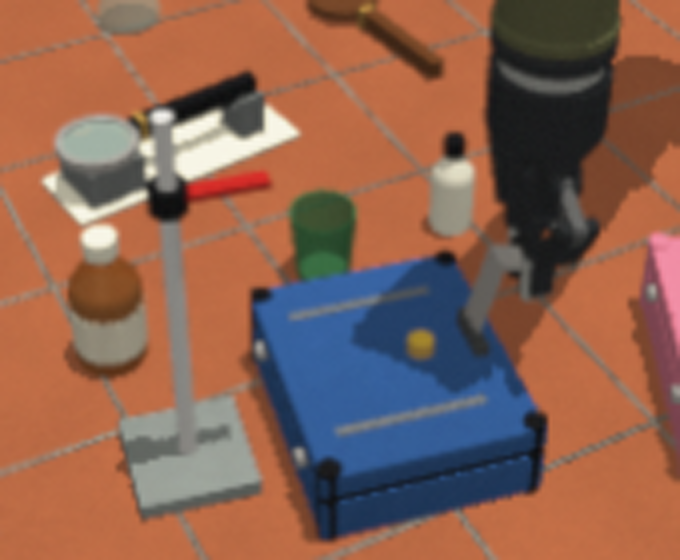

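The yellow seal is bared at crop (420,345). The hasp leans past upright, from hinge (475,340) to tip (500,250). I'll release it and measure the angle.

```bash
python3 -m pendant '[[0.1,[0,0,0],0],[0.1,[0,0,0],0],[0.1,[0,0,0],0],[0.1,[0,0,0],0],[0.1,[0,0,4],0],[0.1,[0,0,8],0],[0.1,[0,-5,11],0],[0.1,[0,-10,11],0],[0.1,[0,-10,11],0]]'
python3 - <<'E'
from h import *
p=optics.get_image("scene");cv2.imwrite("pics/c.png",cv2.resize(p["img"][170:310,170:340],(680,560),interpolation=cv2.INTER_CUBIC))
o=np.array([.5893,.1534]);y=-.19;d=np.array([np.cos(y),np.sin(y)])
for th in(1.57,1.8,2.0,2.2,2.4):
    X=[*(o+d*(-.055+.06*np.cos(th))),.072+.06*np.sin(th)];print(th,(proj(p,X)-170)*4)
t=optics.get_image("top");m=cv2.inRange(cv2.cvtColor(t["img"],cv2.COLOR_BGR2HSV),(15,120,80),(35,255,255))[170:200,200:230];v,u=np.where(m)
print("yellow",len(u),u.mean()+200,v.mean()+170,atz(t,[u.mean()+200,v.mean()+170],.07),"pred",proj(t,[*(o-.02*d),.07]))
m=cv2.inRange(cv2.cvtColor(p["img"],cv2.COLOR_BGR2HSV),(18,120,80),(35,255,255))[245:265,265:285];v,u=np.where(m)
print(len(u),u.mean()+265,v.mean()+245,"pred",proj(p,[*(o-.02*d),.068]))
E
```

```text
t: 7.58
position: [0.4966, 0.061, 0.2132]
orientation: [[0.98, -0.197, -0.0], [-0.197, -0.98, -0.002], [0.0, 0.002, -1.0]]
wrist_force: [0.1, 0.4, -0.3]
opening: 0.0467
finger_force: 0.0
1.57 [473.89888807 252.78943228]
1.8 [493.65935976 250.71399048]
2.0 [509.61891372 252.03936637]
2.2 [523.7368191  256.17560039]
2.4 [535.45200096 262.89703284]
yellow 146 215.32876712328766 179.0958904109589 [0.59698013 0.14876794 0.07      ] pred [212.42592527 187.17778885]
30 274.6333333333333 255.36666666666667 pred [274.70527094 254.10049237]
```

View pics/c.png

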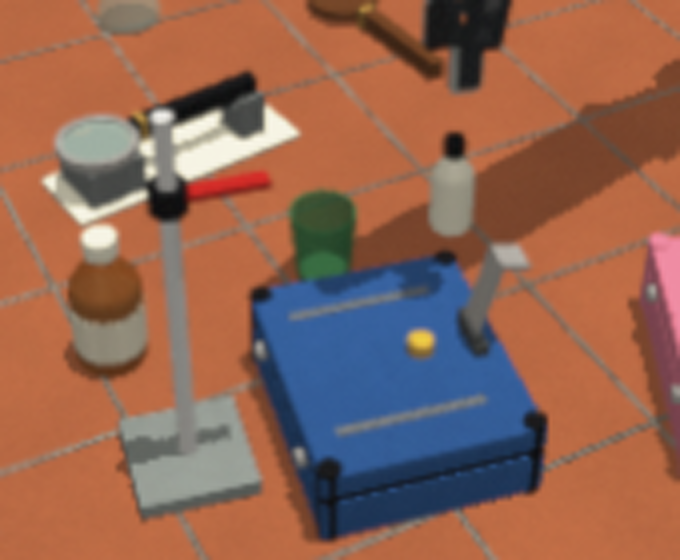

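The hasp stands free at about 1.9 rad, with its tip at crop (500,250). The yellow seal is clear at (420,342), matching the case fit. The loupe is next.

```bash
python3 -m pendant '[[0.5,[2,-5,0],4],[0.5,[4,-10,0],8],[0.5,[6,-15,0],13],[0.5,[8,-20,0],17],[0.5,[9.5,-25,0],20.3],[0.5,[9.5,-26.2,-2],20.3],[0.5,[9.5,-26.2,-7],20.3],[0.5,[9.5,-26.2,-10],20.3],[0.5,[9.5,-26.2,-10],20.3],[0.5,[9.5,-26.2,-10],20.3]]'
python3 - <<'E'
from h import *
np.set_printoptions(precision=4,suppress=True)
p=optics.get_image("scene");t=optics.get_image("top")
s=env.read_state();print(s["position"],s["orientation"][:,1] if hasattr(s["orientation"],"shape") else s["orientation"])
a=cv2.resize(p["img"][160:230,170:280],(550,350),interpolation=cv2.INTER_CUBIC)
cv2.imwrite("pics/d.png",a)
for n in(.08,.0,.15):
    X=np.array([.672,-.178,.045])-n*np.array([.9865,.1636,0]);print(n,(proj(p,X)-[170,160])*5)
E
```

```text
t: 8.93
position: [0.5923, -0.1946, 0.1143]
orientation: [[0.986, 0.165, 0.001], [0.165, -0.986, 0.0], [0.002, 0.0, -1.0]]
wrist_force: [0.6, -0.1, 0.9]
opening: 0.064
finger_force: 0.0
[ 0.5927 -0.1955  0.1152] [ 0.1643 -0.9864  0.0014]
0.08 [228.5805 180.7792]
0.0 [122.7383 223.4696]
0.15 [316.3044 145.4575]
```

View pics/d.png

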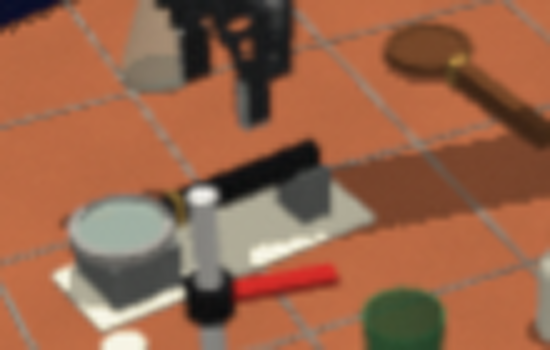

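The lens centre is at crop (123,225) and the handle end at (315,150), both matching the prediction. I'll shift y by +0.5 cm, descend and grip.

```bash
python3 -m pendant '[[0.5,[0,0.5,-2],0],[0.5,[0,0.5,-5],0],[0.5,[0,0.5,-7.8],0],[0.5,[0,0.5,-7.8],0],[-1,[0,0.5,-7.8],0],[-1,[0,0.5,-7.8],0],[-1,[0,0.5,-7.8],0],[-1,[0,0.5,-7.8],0],[-1,[0,0.5,-7.8],0],[-1,[0,0.5,-7.8],0]]' 60
python3 -m pendant '[[-1,[0,0,1],0],[-1,[0,0,3],0],[-1,[0,0,6],0],[-1,[0,0,10],0],[-1,[0,0,14],0],[-1,[0,0,18],0],[-1,[0,0,18],0],[-1,[0,0,18],0]]'
```

```text
t: 10.28
position: [0.5922, -0.1912, 0.0367]
orientation: [[0.987, 0.163, 0.002], [0.163, -0.987, -0.001], [0.002, 0.001, -1.0]]
wrist_force: [-1.0, -0.5, 5.3]
opening: 0.0128
finger_force: 60.1
t: 11.28
position: [0.5908, -0.1908, 0.2152]
orientation: [[0.987, 0.164, -0.001], [0.164, -0.987, -0.0], [-0.001, 0.0, -1.0]]
wrist_force: [0.1, -0.3, -1.8]
opening: 0.0133
finger_force: 59.2
```

```bash
python3 -m pendant '[[-1,[-3,2,0],0],[-1,[-6,5,0],0],[-1,[-9,9,0],0],[-1,[-10.1,13,0],0],[-1,[-10.1,17,0],0],[-1,[-10.1,21,0],0],[-1,[-10.1,25,0],0],[-1,[-10.1,29,0],0],[-1,[-10.1,32,0],0],[-1,[-10.1,33.5,0],0],[-1,[-10.1,33.5,0],0],[-1,[-10.1,33.5,0],0]]'
python3 - <<'E'
from h import *
np.set_printoptions(precision=4,suppress=True)
s=optics.get_image("scene");t=optics.get_image("top")
st=env.read_state();print(st["position"],st["orientation"][:,0],st["opening"])
for p in(s,t):
    print([(np.round(x["uv"],1),round(x["confidence"],2)) for x in optics.landmark_of(p,"loupe")])
    for z in(.22,): print(proj(p,[.5697,.1572,z]),proj(p,[.6678,.138,.2195]))
a=cv2.resize(s["img"][170:280,190:330],(420,330),interpolation=cv2.INTER_CUBIC)
b=cv2.resize(t["img"][110:220,165:255],(270,330),interpolation=cv2.INTER_CUBIC)
cv2.imwrite("pics/e.png",np.hstack([a,b]))
E
```

```text
t: 12.78
position: [0.4903, 0.1423, 0.2148]
orientation: [[0.987, 0.161, -0.001], [0.161, -0.987, -0.001], [-0.001, 0.001, -1.0]]
wrist_force: [-0.1, -0.8, -0.9]
opening: 0.013
finger_force: 59.1
[0.4905 0.1424 0.215 ] [ 0.987   0.1609 -0.0005] 0.012993717150624045
[(array([276.4, 208. ]), 0.91), (array([255.1, 168.6]), 0.58)]
[276.8874 207.9985] [236.5641 215.2364]
[(array([363.5, 253.6]), 0.93), (array([263.5, 195.2]), 0.67), (array([206.6, 175.7]), 0.43)]
[206.9288 177.215 ] [214.8474 145.4918]
```

View pics/e.png

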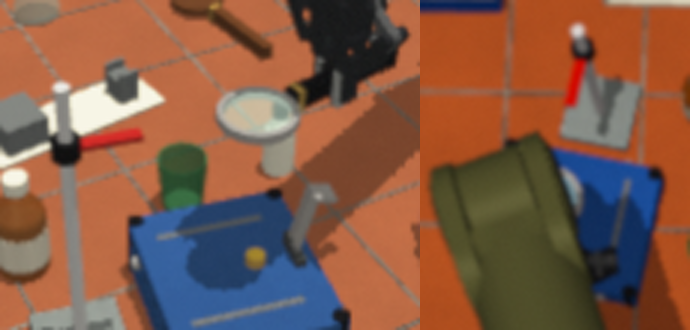

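The lens ring is at scene (276.3,208.0) and the target projects to (276.9,208.0). It is clear of the pointer, and the hasp still leans back. One small y trim, then I hand in.

```bash
python3 -m pendant '[[-1,[0,0.15,-0.05],0],[-1,[0,0.15,-0.05],0],[-1,[0,0.15,-0.05],0],[-1,[0,0.15,-0.05],0],[-1,[0,0.15,-0.05],0],[-1,[0,0.15,-0.05],0]]' && python3 -c "
from h import *
p=optics.get_image('scene');print([(d['uv'],d['confidence']) for d in optics.landmark_of(p,'loupe')[:1]])
print(job.job_done())"
```

```text
t: 13.72
position: [0.4903, 0.1456, 0.2148]
orientation: [[0.987, 0.163, 0.0], [0.163, -0.987, -0.0], [0.0, 0.0, -1.0]]
wrist_force: [0.4, 0.2, -0.6]
opening: 0.0135
finger_force: 59.1
[([278.2, 207.7], 0.77)]
the job is handed in; nothing more can be done
None
```

I handed the job in at about 14 s, with the hasp swung back to about 1.9 rad and the loupe held level, its lens over the yellow seal at the pointer's height to within a few millimetres by my measurements; the hand-in returned no verdict.

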